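Put the bench polisher into third speed

TASK

Put the bench polisher into third speed: push its red-knobbed lever along the left lane to the middle if it is not there already, across to the right lane, and then forward, away from you, all the way home into the third slot. Only push the lever, with fingertips or the outside of the fingers: never take its knob or stem between the fingers. Leave the mug, the polish bottle and the tape roll where they stand, and finish clear of everything.

Things in the scene. Friction and masses are not known exactly. Their poses are not given: they have to be found in the camera images.
- polisher: Bench polisher fixed to the counter, 150 x 500 mm base; origin on the counter below the gate centre; x forward (away from the robot), y left, yaw within +-0.3 rad. Green gearbox (160 x 150 mm, 124 high) in the middle carries the gate and lever; grey motor to the left (130 mm high), cream buffing wheel to the right (155 mm high, its side 150 to 180 mm from the centre).
- gate_centre (a point): Centre of the H gate on top of its aluminium plate (118 x 106 mm), 132 mm above the counter; x forward, y left, z up. Two lanes along x at y = +20 mm (left) and -20 mm (right), ends at x = +-35 mm, joined by a cross channel along y at x = 0. Slots 18 mm wide; rounded 22 mm wide tongues part the lanes. Within 110 mm only the lever stands above the plate.
- third_slot (a point): Stem's place when home in the third slot (right lane, forward end), level with the plate's top. Slots are marked with red dots on the plate: 1 left forward, 2 left back, 3 right forward, 4 right back.
- pivot (a point): Point about which the lever tilts, inside the gearbox below the gate centre, 30 mm above the counter. In the polisher's frame the knob is at x = 170 mm * sin(lever_fore), y = -170 mm * sin(lever_side) * cos(lever_fore).
- knob (a point): Centre of the red ball knob, 36 mm diameter, on the lever; z runs up along the lever. Upright it is 200 mm above the counter, 170 mm above the pivot; 190 mm at full tilt. At the start it is in the left lane, anywhere from fully forward to fully back. The lever is stiff: it takes 2.5 to 4 N at the knob to move it and stays where it is left.
- neck (a point): Point on the lever's bare 10 mm stem, 34 mm below the knob centre. A black collar 18 mm wide lies between 16 and 26 mm below the knob centre.
- lever_fore (a joint): Tilt of the lever forward (+, away from the robot) or back (-), rad. 0 is neutral; stops at +0.29 and -0.29. It can cross between the lanes only within about +-0.04 of 0.
- lever_side (a joint): Tilt of the lever to the right (+) or left (-), rad. Left lane centre is -0.20, right lane centre +0.20; stops at -0.24 and +0.24.
- mug_mid (a point): Centre (half-way up, 46 mm above the counter) of a loose white mug, 80 mm wide, 92 mm high. Leave alone.
- polish_mid (a point): Centre (half-way up, 82.5 mm above the counter) of a loose blue polish bottle, 60 mm wide, 165 mm high. Leave alone.
- tape_mid (a point): Centre (half-way up, 22.5 mm above the counter) of a loose brown tape roll, 96 mm wide, 45 mm high, lying flat. Leave alone.

How it is judged:
By the outcome, as a careful person would: the job done as asked, in the order asked, and still so for the second after the job is handed in, with the robot touching nothing.
It also fails if it takes over 56 s, if anything falls off the work surface, if the arm or the gripper's body presses on something with over 40 N, if the wrist force passes 120 N, or if a joint passes its speed limit or range.

ROBOT

A 6-joint arm with a two-finger parallel gripper is mounted at the origin on the work surface. World frame = base frame: x ahead of the robot, y to its left, z up, the work surface at z = 0. Lengths are in m, angles in rad, forces in N, time in s.
With the tool pointing down it reaches from about 0.4 to 0.925 m from the base axis. Payload 12.5 kg.
Tool frame: the origin (TCP) lies at the very end of the fingers, on their centre line; the grasp point (between the pads) lies ctrl.hold_point_z behind it (ctrl.hold_point_z is the distance from the TCP to the grasp point, in m); z points along the fingers, y is the direction in which the jaws open and shut (so a half turn about z gives the same grasp; the last joint's range is limited). The gripper opens to 95 mm and grips with 3 to 60 N. Pads are 20 mm wide; open, the fingers measure 119 mm over their backs; the gripper's body (75 mm by 180 mm) begins 59 mm behind the grasp point.
Start: joints at [-1.29, 0.491, 1.559, -0, 1.092, -0.106], TCP at [0.236, -0.579, 0.215] pointing down, gripper open.
Joint ranges: [-3.1, 3.1], [-0.84, 2.19], [0.05, 2.79], [-1.13, 4.28], [0.06, 2.93], [-2.69, 2.69]. Speed limits (rad/s): [2.22, 2.22, 2.79, 3.14, 3.14, 3.14].

INTERFACE

Orientations are given as a unit quaternion [x, y, z, w].
In Python, from workcell import monitor, snapshot, ctrl, search_frame gives the robot as it stands. The module is installed in compiled form; this text tells all that it offers.
- The arm moves only by the tool step_arm, never from a script. Its argument "increments" is text: rows parted by semicolons, each of 7 numbers parted by spaces: the shift along the tool's x, y, z in mm, then the turn, a rotation vector about the tool's x, y, z in rad, then the closure, from 0 (fully open) to 1 (shut). A call has 1 to 10 rows; each row shifts and turns the commanded pose from where the row before left it, along the tool's axes as they then stand; what a row does not reach is not made up. A row lasts 1/8 s, in which the tool goes at most 62.5 mm and 10.7 degrees, less where a joint would pass 70% of its speed; a pose out of reach is approached as far as the arm can. A call is refused whole if a number of a shift passes 62.5 or a number of a turn 0.188, either way. A call with a gripper value outside its range is refused whole. The fingers move at their own pace and stop on an object; "grip_force" is the grip in N (left out, the last holds). Time passes only in rows, so rows that do not move let the fingers close. It gives the time, the measured TCP pose, the force and the opening at its end, in the units of the state.
- monitor.observe(): the state, without advancing time (a new reading comes with each control period).
- snapshot(name): name is "scene" or "top" or "wrist"; returns a dict with "image" (480x640x3 uint8, blue, green, red), "fovy" (degrees; the focal length in pixels is half the picture's height over the tangent of half this angle, whatever the lens; pixels are square), "cx", "cy" (the principal point, pixels), "k1" (the pictures are not rectified: a ray, as slopes to the right and down, at radius r is drawn at 1 + k1 r^2 times it, then the intrinsics apply), "R" (3x3) and "t" (3): a world point X has camera coordinates R X + t. Camera axes: x right, y down, z forward; pixel columns grow to the right and rows downward; lengths in m; the calibration is good to about 2 mm. A picture is of the moment at which its call begins. There is no depth.
- ctrl.hand_in(): hands the job in, once; it reports no verdict.
Trained networks look in a picture, given as the dict that the camera call returned (one of the last four; its "shot" number tells which), for a name from the list of things; names that differ only in an ending like _2 or _b are one class to them, and where a whole thing is asked for, a point or a joint stands for the part that bears it (a point fixed in the world has none). Each returns a list of dicts, best first, with "confidence" (0 to 1); they miss things now and then, are a little off and sometimes report something else, mostly with a low value. They report only what shows in the picture. A call takes as long as a camera call.
- search_frame(picture, thing): "point" ([x, y, z] in m, in world coordinates, good to about 4 mm: the middle of the surface that is visible of it).
The state is a dict: "clock": time; "joints": joint angles; "dq": joint speeds; "joint_efforts": joint torques, N m; "ee_pos": TCP position; "orientation": TCP orientation; "ft_force": force on the tool from outside, world axes, zero at the start; "wrist_torque": the same for the moment, N m; "opening": finger opening in m.
Only numpy, scipy, OpenCV 4.12 (cv2) and the standard library are available. Lean on these libraries where they do the work, as an engineer would, in place of code of your own. Each camera call takes 0.05 s, during which the arm holds its last target.

## Working session

There is one attempt and no reset: what is moved stays moved. The work goes in short steps, Python scripts to look and compute and a tool call to move; the robot and the scene stay as the last step left them, time stands still between calls to the robot, and variables do not carry over. Pictures are saved under pics/ and viewed, and the job is handed in when it is done.

Besides the shell and the picture viewer there is one more tool, called after "Emit:" as a command line: name --argument value ..., lists and objects as JSON in quotes. step_arm: Moves the arm, as the interface text tells. Its arguments: {"type":"object","properties":{"increments":{"type":"string"},"grip_force":{"type":"number"}},"required":["increments"]}

```bash
mkdir -p pics; python3 - <<'E'
from workcell import monitor, snapshot, ctrl, search_frame
import cv2
s=monitor.observe();print(s['clock'],s['ee_pos'],s['orientation'],s['opening'],ctrl.hold_point_z)
for n in ['scene','top']:
    p=snapshot(n);cv2.imwrite(f'pics/{n}0.png',p['image'])
    print(n,p['fovy'],p['cx'],p['cy'],p['k1'],p['R'],p['t'])
    for th in ['polisher','gate_centre','third_slot','knob','neck','mug_mid','polish_mid','tape_mid']:
        print(th,[( [round(float(v),3) for v in d['point']],round(d['confidence'],2)) for d in search_frame(p,th)[:2]])
print(monitor.observe()['clock'])
E
```

```text
0.0 [ 0.23571285 -0.57857923  0.21406449] [ 9.81354449e-01  1.92205977e-01 -5.78715362e-05 -5.51809234e-04] 0.09512969474699735 0.0188
scene 48.283689669989435 318.1905822638652 242.9847262155235 -0.07839077367970572 [[-0.18830946  0.98195243 -0.01757758]
 [ 0.6532104   0.11186123 -0.74886797]
 [-0.73338648 -0.15250078 -0.66248606]] [ 0.09936762 -0.29993223  1.41622039]
polisher [([0.658, 0.154, 0.107], 0.69)]
gate_centre [([0.655, 0.155, 0.104], 0.97)]
third_slot [([0.656, 0.154, 0.1], 0.96)]
knob [([0.596, 0.162, 0.195], 0.77)]
neck [([0.601, 0.159, 0.193], 0.84)]
mug_mid [([0.775, 0.14, 0.058], 0.82)]
polish_mid [([0.471, 0.045, 0.102], 0.96), ([0.595, 0.161, 0.197], 0.56)]
tape_mid [([0.446, 0.265, 0.039], 0.86), ([0.779, 0.139, 0.059], 0.71)]
top 50.658761632533654 322.57678120092396 245.00108591860607 0.04249398063857429 [[-0.0136378  -0.99974658  0.01791024]
 [-0.99443151  0.01168899 -0.1047346 ]
 [ 0.1044987  -0.01923886 -0.99433892]] [0.00444128 0.58998663 0.81581492]
polisher [([0.603, 0.116, 0.121], 0.82)]
gate_centre [([0.604, 0.118, 0.123], 0.67)]
third_slot [([0.603, 0.117, 0.123], 0.94)]
knob [([0.584, 0.16, 0.207], 0.78)]
neck [([0.59, 0.162, 0.209], 0.72)]
mug_mid [([0.768, 0.135, 0.044], 0.78)]
polish_mid [([0.454, 0.04, 0.118], 0.63)]
tape_mid [([0.48, 0.27, 0.046], 0.73)]
0.9
```

View pics/scene0.png

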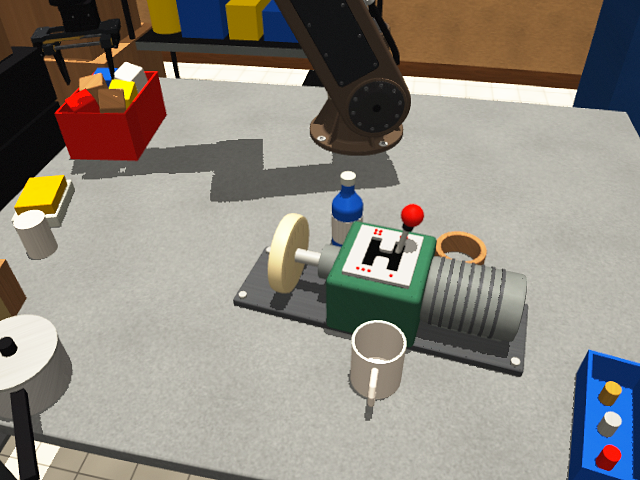

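View pics/top0.png

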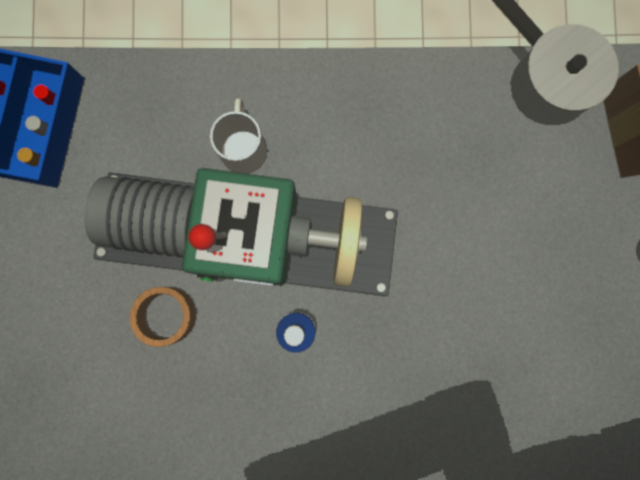

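Both views show the lever in the left lane, near the back: the knob is at top (202,237) and scene (412,215). The bottle is behind and right of the gate, the tape behind and left, and the mug in front. Next I'll measure the plate and knob.

```bash
cat > h.py <<'E'
import numpy as np,cv2
from workcell import monitor, snapshot, ctrl, search_frame
def ray(p,u,v):
    f=240/np.tan(np.radians(p['fovy'])/2)
    d=np.array([(u-p['cx'])/f,(v-p['cy'])/f]);r=d.copy()
    for _ in range(20): r=d/(1+p['k1']*(r@r))
    R=np.array(p['R']);t=np.array(p['t'])
    return -R.T@t, R.T@np.array([r[0],r[1],1])
def atz(p,u,v,z):
    c,d=ray(p,u,v);return c+d*(z-c[2])/d[2]
def tri(pts):
    A=np.zeros((3,3));b=np.zeros(3)
    for p,u,v in pts:
        c,d=ray(p,u,v);d=d/np.linalg.norm(d);M=np.eye(3)-np.outer(d,d);A+=M;b+=M@c
    return np.linalg.solve(A,b)
def red(p,box=None):
    im=p['image'].astype(int);m=((im[...,2]>110)&(im[...,1]<60)&(im[...,0]<60)).astype(np.uint8)
    if box: q=np.zeros_like(m);q[box[1]:box[3],box[0]:box[2]]=1;m*=q
    n,l,s,c=cv2.connectedComponentsWithStats(m)
    i=1+np.argmax(s[1:,4]);ys,xs=np.where(l==i)
    (cx,cy),r=cv2.minEnclosingCircle(np.c_[xs,ys].astype(np.float32));return cx,cy,r
def plate(p,box):
    im=p['image'].astype(int);hsv=cv2.cvtColor(p['image'],cv2.COLOR_BGR2HSV)
    m=((im.min(2)>150)&(hsv[...,1]<40)).astype(np.uint8)
    q=np.zeros_like(m);q[box[1]:box[3],box[0]:box[2]]=1;m*=q
    n,l,s,c=cv2.connectedComponentsWithStats(m);i=1+np.argmax(s[1:,4])
    ys,xs=np.where(l==i);return np.c_[xs,ys]
E
python3 - <<'E'
from h import *
t=snapshot('top');s=snapshot('scene')
for p,b in((t,(195,170,295,275)),(s,(335,215,430,290))):
    pts=plate(p,b);h=cv2.convexHull(pts.astype(np.int32))[:,0]
    W=np.array([atz(p,u,v,.132)[:2] for u,v in h])
    (c,wh,a)=cv2.minAreaRect((W*1000).astype(np.float32));print(len(pts),c,wh,a)
k=[(p,)+red(p,b) for p,b in((t,(180,215,225,260)),(s,(395,195,430,235)))]
print([x[1:] for x in k]);X=tri([x[:3] for x in k]);print('knob',X)
for x in k: print(atz(x[0],x[1],x[2],.193))
for z,(u,v) in ((.165,(295,332)),):print('bottle top',atz(t,u,v,z))
print('tape',atz(t,160,317,.045),'mug',atz(t,235,136,.092))
im=t['image'][150:300,80:400];cv2.imwrite('pics/topz.png',cv2.resize(im,None,fx=2.5,fy=2.5,interpolation=2))
E
```

```text
3538 (612.6973266601562, 124.24137878417969) (105.11153411865234, 117.4487533569336) 81.85736846923828
2338 (613.1702880859375, 126.06660461425781) (107.28076171875, 119.53962707519531) 82.03585052490234
[(201.19129943847656, 236.09103393554688, 12.859491348266602), (411.9342956542969, 215.05474853515625, 11.10608196258545)]
knob [0.58675694 0.1631533  0.19372588]
[0.58690136 0.16283094 0.193     ]
[0.58564486 0.16363315 0.193     ]
bottle top [0.45599374 0.03913259 0.165     ]
tape [0.47570717 0.25905009 0.045     ] mug [0.75776282 0.13368422 0.092     ]
```

View pics/topz.png

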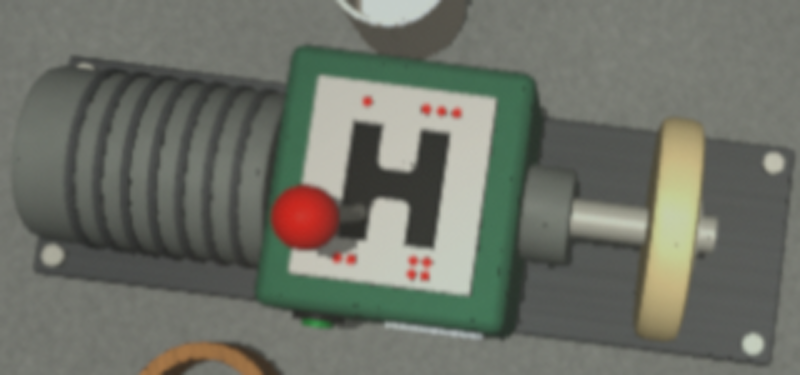

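Emit:
step_arm --increments "0 0 -8 0 0 -0.174 1;0 0 -8 0 0 -0.174 1;0 0 -8 0 0 -0.174 1;0 0 -8 0 0 -0.174 1;0 0 -8 0 0 -0.174 1;0 0 -8 0 0 -0.174 1;0 0 0 0 0 0 1" --grip_force 20

```text
clock: 1.88
ee_pos: [0.2358, -0.579, 0.2631]
orientation: [0.755, 0.655, -0.0, 0.001]
ft_force: [-0.3, 1.1, -0.3]
opening: 0.0304
```

```bash
cat >> h.py <<'E'
G=np.array([.613,.125]);YAW=-.14
F=np.array([np.cos(YAW),np.sin(YAW)]);L=np.array([-np.sin(YAW),np.cos(YAW)])
def st():
    from scipy.spatial.transform import Rotation as Ro
    s=monitor.observe();R=Ro.from_quat(s['orientation']).as_matrix();e=np.array(s['ee_pos']);d=e[:2]-G
    print('t',s['clock'],'ee',e.round(4),'pol x,y mm',(d@F*1e3).round(1),(d@L*1e3).round(1),'toolY head',np.arctan2(R[1,1],R[0,1]).round(4),'z',R[:,2].round(3),'F',np.round(s['ft_force'],1),'open',s['opening'],'q',np.round(s['joints'],2))
    return e,R
E
python3 - <<'E'
from h import *
e,R=st()
tgt=np.r_[G-.08*F+.034*L,.26]
print(tgt,R.T@(tgt-e)*1e3)
E
```

```text
t 1.875 ee [ 0.2358 -0.579   0.2631] pol x,y mm -275.2 -749.7 toolY head -0.1411 z [ 0.    -0.001 -1.   ] F [-0.3  1.1 -0.3] open 0.030361737616845904 q [-1.29  0.45  1.5   0.    1.2  -1.15]
[0.53852719 0.16983079 0.26      ] [783.95601609 194.34114777   2.41176605]
```

Emit:
step_arm --increments "56 14 0 0 0 0 1;56 14 0 0 0 0 1;56 14 0 0 0 0 1;56 14 0 0 0 0 1;56 14 0 0 0 0 1;56 14 0 0 0 0 1;56 14 0 0 0 0 1;0 0 0 0 0 0 1"

```text
clock: 2.88
ee_pos: [0.3882, -0.2013, 0.2626]
orientation: [0.755, 0.656, 0.0, -0.0]
ft_force: [-1.0, -0.1, 0.2]
opening: 0.0009
```

```bash
python3 - <<'E'
from h import *
e,R=st()
tgt=np.r_[G-.08*F+.034*L,.26]
print(tgt,R.T@(tgt-e)*1e3)
E
```

```text
t 2.875 ee [ 0.3882 -0.2013  0.2626] pol x,y mm -177.0 -354.5 toolY head -0.1397 z [ 0.  0. -1.] F [-1.  -0.1  0.2] open 0.000859740875378644 q [-0.63  0.17  1.92  0.    1.05 -0.49]
[0.53852719 0.16983079 0.26      ] [388.46426135  97.14544148   2.72617748]
```

Emit:
step_arm --increments "55 14 0 0 0 0 1;55 14 0 0 0 0 1;55 14 0 0 0 0 1;55 14 0 0 0 0 1;55 14 0 0 0 0 1;55 14 0 0 0 0 1;55 13 0 0 0 0 1;0 0 0 0 0 0 1;0 0 0 0 0 0 1"

```text
clock: 4.0
ee_pos: [0.5373, 0.1625, 0.2621]
orientation: [0.756, 0.655, -0.001, -0.0]
ft_force: [0.8, 0.3, 0.0]
opening: 0.0005
```

```bash
python3 - <<'E'
from h import *
e,R=st()
tgt=np.r_[G-.08*F+.034*L,.172]
print(tgt,R.T@(tgt-e)*1e3)
s=snapshot('scene');cv2.imwrite('pics/s1.png',s['image'])
s=snapshot('wrist');cv2.imwrite('pics/w1.png',s['image'])
E
```

```text
t 4.0 ee [0.5373 0.1625 0.2621] pol x,y mm -80.2 26.6 toolY head -0.1422 z [-0.001 -0.001 -1.   ] F [0.8 0.3 0. ] open 0.0005071618463159046 q [ 0.18  0.35  1.65 -0.    1.13  0.32]
[0.53852719 0.16983079 0.172     ] [ 7.50584481  0.2986446  90.06197647]
```

View pics/s1.png

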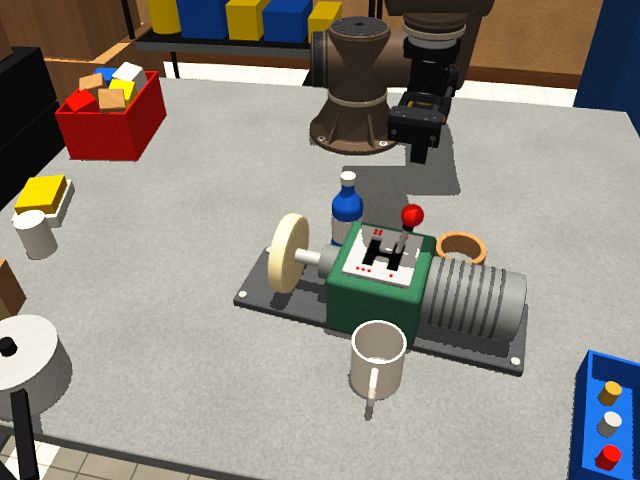

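View pics/w1.png

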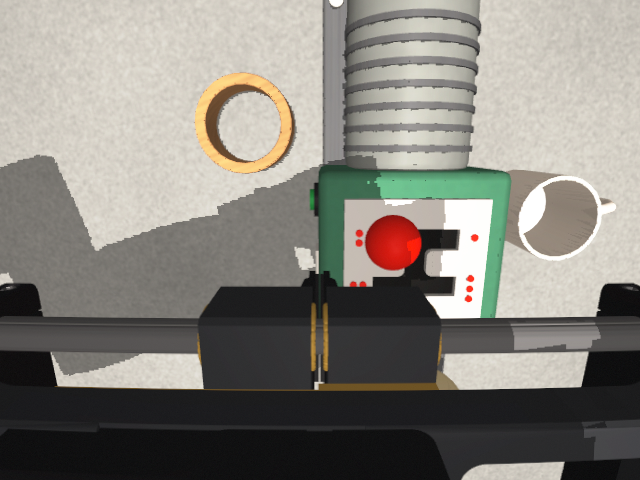

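The scene view shows the fingers above and behind the polisher, with the knob at (412,215). In the wrist view the knob is at (393,242), ahead of the fingertips at about (318,280), so the way down is clear.

Emit:
step_arm --increments "7 0 30 0 0 0 1;0 0 30 0 0 0 1;0 0 29 0 0 0 1;0 0 0 0 0 0 1;0 0 0 0 0 0 1"

```text
clock: 4.72
ee_pos: [0.5389, 0.1697, 0.1748]
orientation: [0.755, 0.655, 0.001, 0.0]
ft_force: [0.1, 0.4, 0.1]
opening: 0.0005
```

```bash
python3 - <<'E'
from h import *
st()
s=snapshot('scene');cv2.imwrite('pics/s2.png',s['image'][100:340,240:560].repeat(2,0).repeat(2,1))
s=snapshot('wrist');cv2.imwrite('pics/w2.png',s['image'])
E
```

```text
t 4.725 ee [0.5389 0.1697 0.1748] pol x,y mm -79.7 33.9 toolY head -0.1413 z [ 0.001  0.    -1.   ] F [0.1 0.4 0.1] open 0.0005053209826168481 q [ 0.19  0.45  1.76 -0.    0.93  0.33]
```

View pics/s2.png

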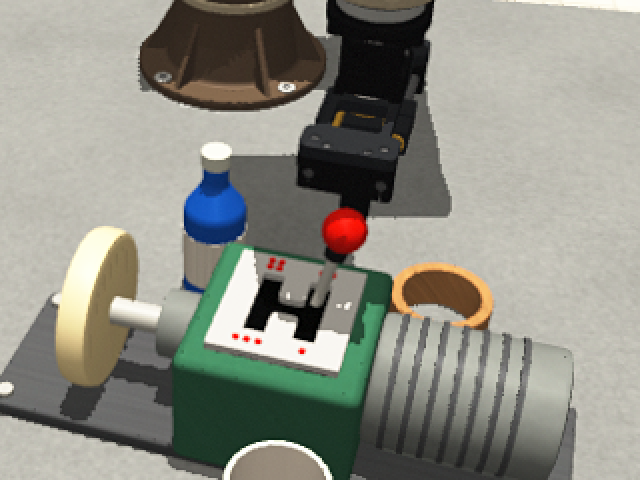

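View pics/w2.png

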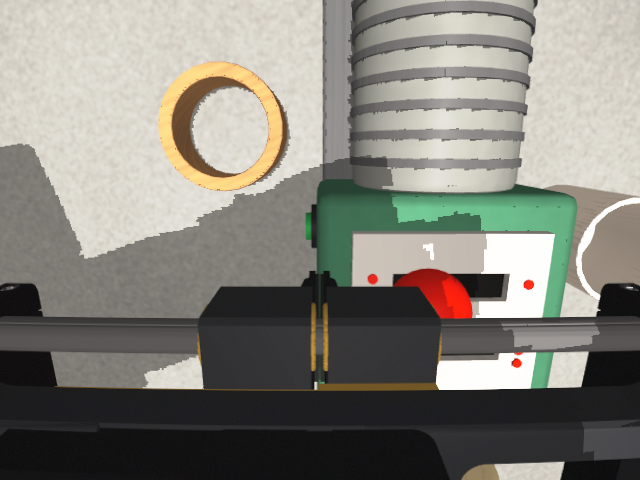

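```bash
python3 - <<'E'
from h import *
e,R=st()
s=snapshot('scene')
f=240/np.tan(np.radians(s['fovy'])/2)
def pr(X):
    c=np.array(s['R'])@X+s['t'];x=c[:2]/c[2];x=x*(1+s['k1']*(x@x));return (x*f+[s['cx'],s['cy']]).round(0)
for fy in (0,.012,.03,.06):
  print(fy,[ (h,pr(e+np.r_[F*fy,h]).tolist()) for h in (0,.02,.04,.06,.08,.1)])
E
```

```text
t 4.825 ee [0.5388 0.17   0.175 ] pol x,y mm -79.7 34.2 toolY head -0.1407 z [ 0.002  0.    -1.   ] F [ 0.  -0.2  0. ] open 0.0005216074545454084 q [ 0.19  0.45  1.76 -0.    0.93  0.33]
0 [(0, [416.0, 207.0]), (0.02, [418.0, 197.0]), (0.04, [419.0, 187.0]), (0.06, [420.0, 176.0]), (0.08, [422.0, 166.0]), (0.1, [423.0, 155.0])]
0.012 [(0, [415.0, 211.0]), (0.02, [416.0, 201.0]), (0.04, [418.0, 191.0]), (0.06, [419.0, 181.0]), (0.08, [420.0, 170.0]), (0.1, [422.0, 159.0])]
0.03 [(0, [413.0, 217.0]), (0.02, [414.0, 208.0]), (0.04, [415.0, 197.0]), (0.06, [417.0, 187.0]), (0.08, [418.0, 176.0]), (0.1, [419.0, 165.0])]
0.06 [(0, [409.0, 229.0]), (0.02, [410.0, 219.0]), (0.04, [412.0, 209.0]), (0.06, [413.0, 198.0]), (0.08, [414.0, 187.0]), (0.1, [416.0, 176.0])]
```

```bash
python3 - <<'E'
import cv2
a=cv2.imread('pics/s1.png');cv2.imwrite('pics/s1z.png',cv2.resize(a[40:240,330:530],None,fx=3,fy=3,interpolation=2))
E
```

```text
(no output)
```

View pics/s1z.png

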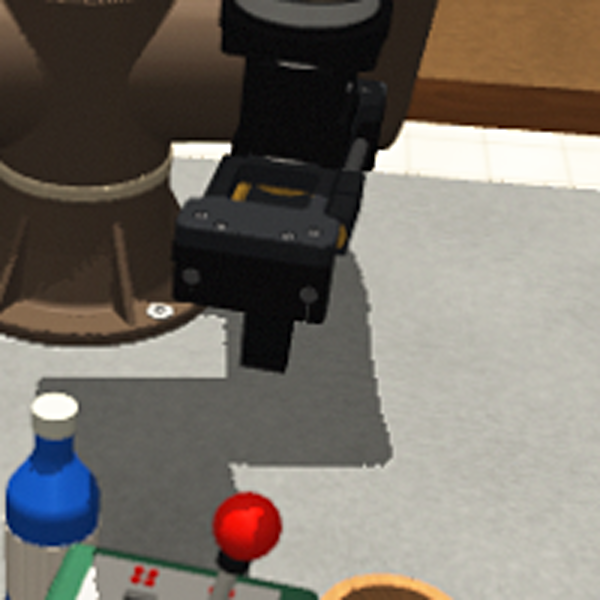

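Emit:
step_arm --increments "0 10 0 0 0 0 1;0 8 0 0 0 0 1;0 7 0 0 0 0 1;0 7 0 0 0 0 1;0 6 0 0 0 0 1;0 0 0 0 0 0 1;0 0 0 0 0 0 1"

```text
clock: 5.75
ee_pos: [0.5759, 0.165, 0.1735]
orientation: [0.755, 0.656, 0.0, 0.0]
ft_force: [-0.8, 0.3, 1.4]
opening: 0.0003
```

```bash
cat >> h.py <<'E'
def knob(box=(380,180,470,260),name=None):
    # scene view only: solve on the 170 mm sphere about the pivot, along the ray
    s=snapshot('scene');u,v,r=red(s,box)
    c,d=ray(s,u,v);d/=np.linalg.norm(d);P=np.r_[G,.03];o=c-P
    b=o@d;D=b*b-(o@o-.17**2)
    X=c+d*(-b-np.sqrt(max(D,0)));k=X-P
    x,y=k[:2]@F*1e3,k[:2]@L*1e3
    print('px',round(u,1),round(v,1),round(r,1),'knob',X.round(4),'pol',x.round(1),y.round(1),'fore',np.arcsin(x/170).round(3),'side',np.arcsin(-y/170/np.cos(np.arcsin(x/170))).round(3),'D',D)
    if name:
        cv2.imwrite(name,cv2.resize(s['image'][140:300,300:500],None,fx=3.5,fy=3.5,interpolation=2))
    return s
E
python3 - <<'E'
from h import *
st();knob(name='pics/s3.png')
E
```

```text
t 5.75 ee [0.5759 0.165  0.1735] pol x,y mm -42.3 34.4 toolY head -0.14 z [ 0. -0. -1.] F [-0.8  0.3  1.4] open 0.00034128417239987906 q [ 0.17  0.5   1.67 -0.    0.97  0.31]
px 410.1 220.3 11.4 knob [0.6024 0.1615 0.1957] pol -15.5 34.7 fore -0.092 side -0.206 D 0.008972321647617632
```

View pics/s3.png

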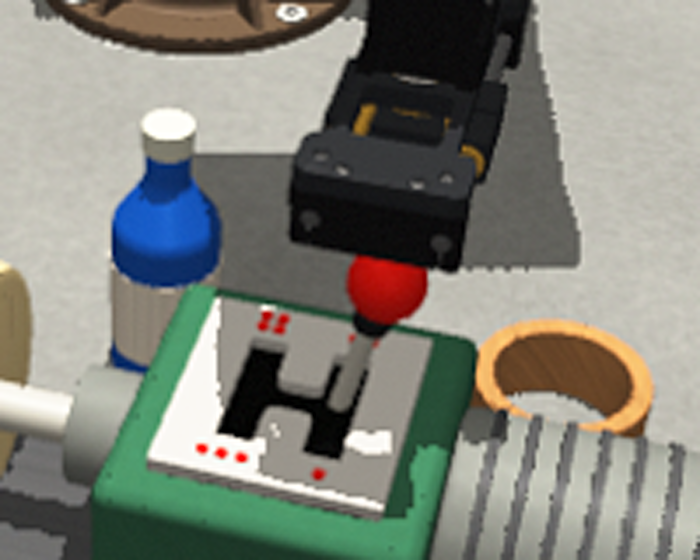

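Emit:
step_arm --increments "0 7 0 0 0 0 1;0 7 0 0 0 0 1;0 0 0 0 0 0 1;0 0 0 0 0 0 1"

```text
clock: 6.3
ee_pos: [0.5899, 0.1629, 0.1734]
orientation: [0.755, 0.656, -0.0, 0.0]
ft_force: [-0.7, 0.1, 0.9]
opening: 0.0007
```

```bash
python3 - <<'E'
from h import *
st();knob(name='pics/s4.png')
s=snapshot('wrist');cv2.imwrite('pics/w4.png',s['image'])
E
```

```text
t 6.3 ee [0.5899 0.1629 0.1734] pol x,y mm -28.1 34.3 toolY head -0.1401 z [ 0. -0. -1.] F [-0.7  0.1  0.9] open 0.000654563124288845 q [ 0.16  0.51  1.64 -0.    0.99  0.3 ]
px 408.0 226.0 11.4 knob [0.6178 0.1592 0.1964] pol -0.1 34.6 fore -0.0 side -0.205 D 0.011803818711947245
```

View pics/s4.png

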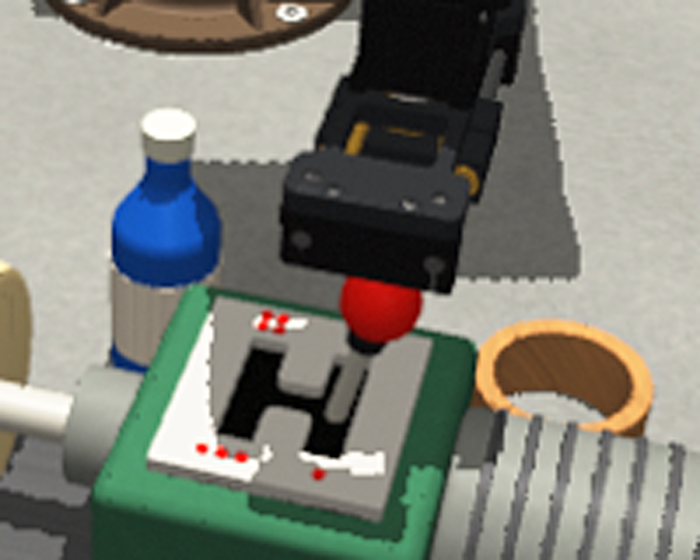

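View pics/w4.png

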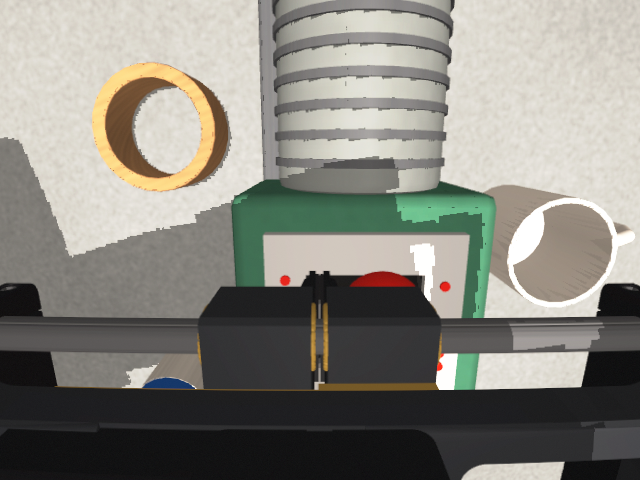

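The lever is at fore ≈ 0 with the stem level with the cross channel, and it is still in the left lane. In s4.png the knob is at zoom px (380,300). I'll go round to its left side.

Emit:
step_arm --increments "0 -12 0 0 0 0 1;0 -16 0 0 0 0 1;14 0 0 0 0 0 1;16 0 0 0 0 0 1;16 0 0 0 0 0 1;0 14 0 0 0 0 1;0 20 0 0 0 0 1;0 22 0 0 0 0 1;0 0 0 0 0 0 1;0 0 0 0 0 0 1"

```text
clock: 7.65
ee_pos: [0.6236, 0.2046, 0.1732]
orientation: [0.755, 0.656, -0.0, -0.0]
ft_force: [-0.2, 0.0, -0.3]
opening: 0.0003
```

```bash
python3 - <<'E'
from h import *
st();knob(name='pics/s5.png')
s=snapshot('wrist');cv2.imwrite('pics/w5.png',s['image'])
E
```

```text
t 7.65 ee [0.6236 0.2046 0.1732] pol x,y mm -0.6 80.3 toolY head -0.1402 z [-0.001 -0.    -1.   ] F [-0.2  0.  -0.3] open 0.00026744903503923183 q [ 0.22  0.58  1.52 -0.    1.05  0.36]
px 408.3 225.6 11.6 knob [0.6165 0.1596 0.1964] pol -1.3 34.8 fore -0.008 side -0.206 D 0.011565557050471686
```

View pics/s5.png

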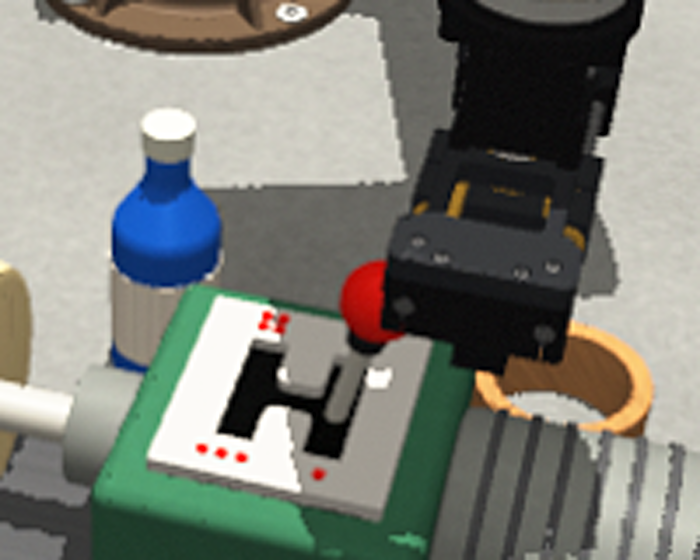

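View pics/w5.png

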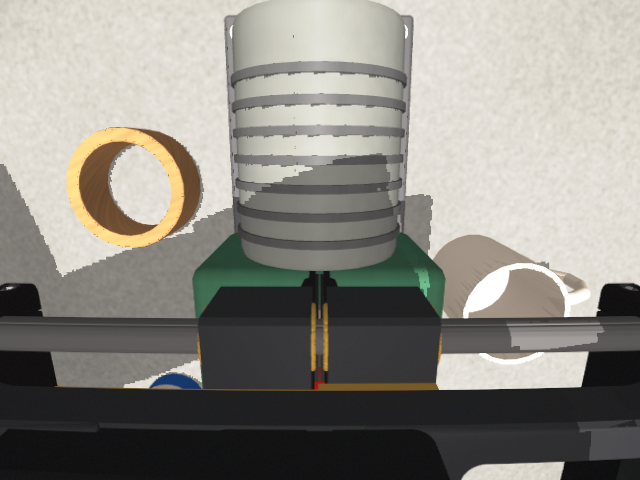

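Scene: the lever is centred (knob at zoom px (380,300)), and the fingers are to its left and lined up with the cross channel. Next I'll push right.

Emit:
step_arm --increments "-10 0 0 0 0 0 1;-10 0 0 0 0 0 1;-8 0 0 0 0 0 1;-8 0 0 0 0 0 1;-8 0 0 0 0 0 1;-8 0 0 0 0 0 1;-8 0 0 0 0 0 1;0 0 0 0 0 0 1"

```text
clock: 8.75
ee_pos: [0.6153, 0.1443, 0.1734]
orientation: [0.755, 0.656, -0.001, 0.0]
ft_force: [-0.0, 0.1, 0.1]
opening: 0.0004
```

```bash
python3 - <<'E'
from h import *
st();knob(box=(350,180,470,260),name='pics/s6.png')
E
```

```text
t 8.75 ee [0.6153 0.1443 0.1734] pol x,y mm -0.4 19.5 toolY head -0.1406 z [-0.001 -0.001 -1.   ] F [-0.   0.1  0.1] open 0.00043187793734038776 q [ 0.13  0.54  1.59 -0.    1.01  0.27]
px 377.5 228.5 3.5 knob [0.6337 0.1145 0.1984] pol 22.0 -7.5 fore 0.13 side 0.044 D 0.015179169960221728
```

View pics/s6.png

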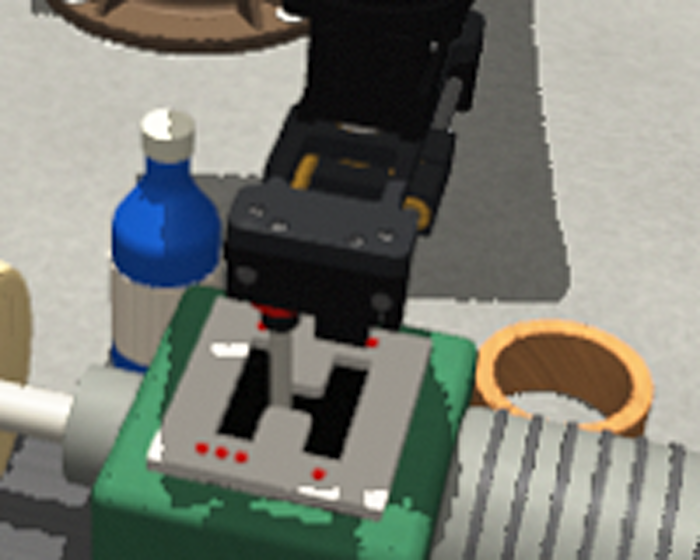

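The stem (zoom px (283,370)) is half-way through the cross channel, so I'll carry on.

Emit:
step_arm --increments "-8 0 0 0 0 0 1;-8 0 0 0 0 0 1;-8 0 0 0 0 0 1;-2 0 0 0 0 0 1;0 0 0 0 0 0 1;0 0 0 0 0 0 1"

```text
clock: 9.55
ee_pos: [0.6121, 0.1194, 0.1738]
orientation: [0.755, 0.656, -0.0, 0.0]
ft_force: [-0.2, 0.1, -0.3]
opening: 0.0003
```

```bash
python3 - <<'E'
from h import *
st();knob(box=(350,180,470,260),name='pics/s7.png')
E
```

```text
t 9.55 ee [0.6121 0.1194 0.1738] pol x,y mm -0.2 -5.7 toolY head -0.1399 z [ 0. -0. -1.] F [-0.2  0.1 -0.3] open 0.0003302842437580274 q [ 0.09  0.53  1.61 -0.    1.    0.23]
px 361.5 225.5 6.7 knob [0.6275 0.0896 0.1956] pol 19.3 -33.0 fore 0.114 side 0.197 D 0.012976276759676053
```

View pics/s7.png

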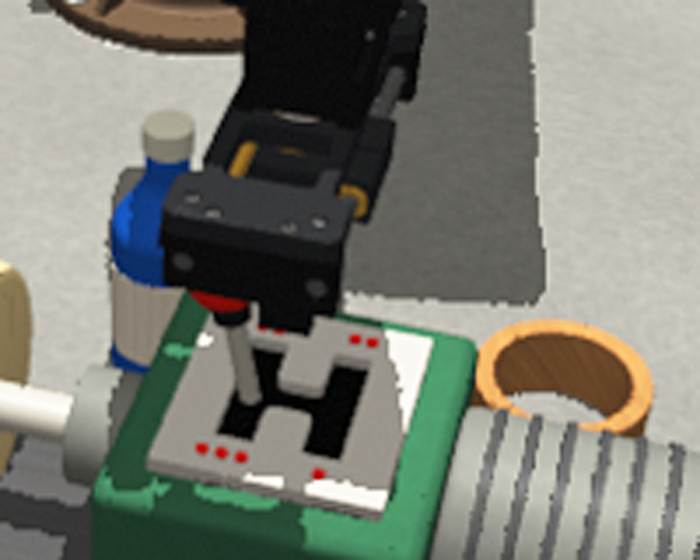

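The stem is now in the right lane (zoom px (245,370)), with the knob at about y = -33 mm. I'll nudge it 2 mm further, then back off to the left and go round behind it.

Emit:
step_arm --increments "-2 0 0 0 0 0 1;0 0 0 0 0 0 1;8 0 0 0 0 0 1;8 0 0 0 0 0 1;0 -16 0 0 0 0 1;0 -20 0 0 0 0 1;0 -20 0 0 0 0 1;-16 0 0 0 0 0 1;-16 0 0 0 0 0 1;-11 0 0 0 0 0 1"

```text
clock: 10.85
ee_pos: [0.5529, 0.0971, 0.1736]
orientation: [0.755, 0.656, 0.0, 0.0]
ft_force: [-0.2, -1.4, -0.0]
opening: 0.0005
```

Emit:
step_arm --increments "0 0 0 0 0 0 1;0 0 0 0 0 0 1"

```text
clock: 11.1
ee_pos: [0.5527, 0.0985, 0.1736]
orientation: [0.755, 0.656, 0.0, 0.0]
ft_force: [0.9, -0.5, -0.0]
opening: 0.0003
```

```bash
python3 - <<'E'
from h import *
st();knob(box=(350,180,470,260),name='pics/s8.png')
E
```

```text
t 11.1 ee [0.5527 0.0985 0.1736] pol x,y mm -56.1 -34.6 toolY head -0.1405 z [ 0. -0. -1.] F [ 0.9 -0.5 -0. ] open 0.00033013562221711427 q [ 0.06  0.45  1.76 -0.    0.93  0.2 ]
px 362.9 217.0 11.3 knob [0.6071 0.0891 0.1961] pol -0.9 -36.4 fore -0.005 side 0.216 D 0.009294542006769824
```

View pics/s8.png

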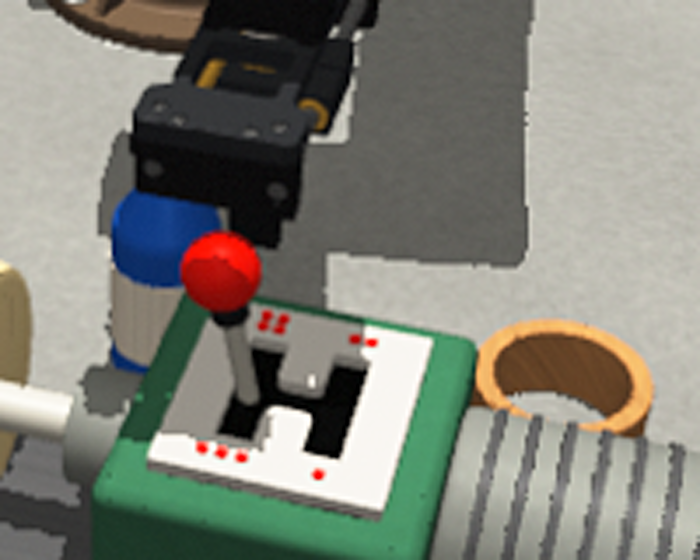

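The lever is in the right lane, level with the cross channel: knob at zoom px (221,272), fore -0.005, side +0.216. The fingers are behind it, so I'll push it forward.

Emit:
step_arm --increments "0 12 0 0 0 0 1;0 10 0 0 0 0 1;0 8 0 0 0 0 1;0 8 0 0 0 0 1;0 8 0 0 0 0 1;0 8 0 0 0 0 1;0 8 0 0 0 0 1;0 6 0 0 0 0 1;0 0 0 0 0 0 1;0 0 0 0 0 0 1"

```text
clock: 12.4
ee_pos: [0.6198, 0.089, 0.1736]
orientation: [0.755, 0.656, 0.0, 0.0]
ft_force: [-0.5, -0.3, -0.3]
opening: 0.0005
```

```bash
python3 - <<'E'
from h import *
st();knob(box=(350,180,470,275),name='pics/s9.png')
E
```

```text
t 12.4 ee [0.6198 0.089  0.1736] pol x,y mm 11.8 -34.6 toolY head -0.14 z [ 0. -0. -1.] F [-0.5 -0.3 -0.3] open 0.0005365667792387001 q [ 0.04  0.53  1.6  -0.    1.01  0.18]
px 357.2 236.0 10.8 knob [0.6482 0.086  0.1917] pol 40.3 -33.7 fore 0.239 side 0.205 D 0.01658500647467398
```

View pics/s9.png

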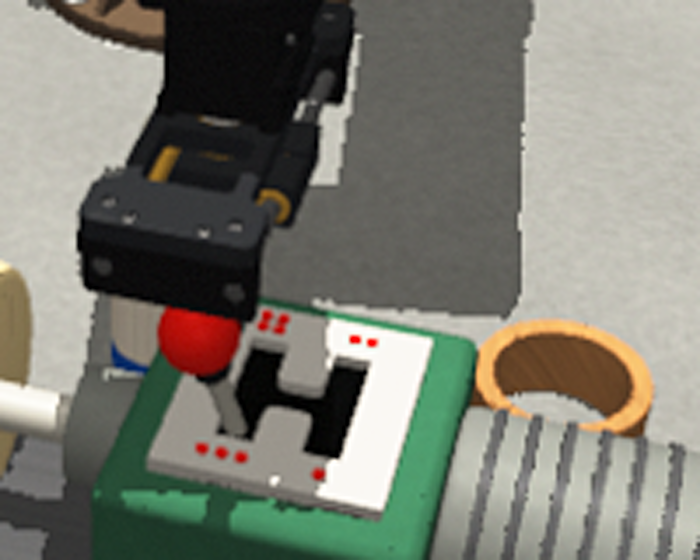

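Emit:
step_arm --increments "0 3 0 0 0 0 1;0 3 0 0 0 0 1;0 2 0 0 0 0 1;0 0 0 0 0 0 1;0 0 0 0 0 0 1"

```text
clock: 13.08
ee_pos: [0.6277, 0.088, 0.1736]
orientation: [0.755, 0.656, 0.0, 0.0]
ft_force: [-1.2, 0.5, -0.7]
opening: 0.0005
```

Emit:
step_arm --increments "0 2 0 0 0 0 1;0 0 0 0 0 0 1"

```text
clock: 13.32
ee_pos: [0.6298, 0.0877, 0.1736]
orientation: [0.755, 0.656, -0.0, 0.0]
ft_force: [-2.2, 0.9, -1.6]
opening: 0.0008
```

```bash
python3 - <<'E'
from h import *
st();knob(box=(350,180,470,275),name='pics/s10.png')
E
```

```text
t 13.325 ee [0.6298 0.0877 0.1736] pol x,y mm 21.8 -34.6 toolY head -0.14 z [ 0. -0. -1.] F [-2.2  0.9 -1.6] open 0.0007563651323225902 q [ 0.03  0.55  1.58 -0.    1.02  0.17]
px 356.4 241.5 10.6 knob [0.658  0.0861 0.1893] pol 50.0 -32.2 fore 0.299 side 0.199 D 0.018364549360702642
```

Emit:
step_arm --increments "0 1 0 0 0 0 1;0 0 0 0 0 0 1"

```text
clock: 13.62
ee_pos: [0.6307, 0.0876, 0.1736]
orientation: [0.755, 0.656, -0.0, 0.0]
ft_force: [-1.2, 0.0, -1.4]
opening: 0.0006
```

Emit:
step_arm --increments "0 1 0 0 0 0 1;0 0 0 0 0 0 1"

```text
clock: 13.88
ee_pos: [0.6316, 0.0875, 0.1735]
orientation: [0.755, 0.656, -0.0, -0.0]
ft_force: [-3.1, 1.0, -1.3]
opening: 0.0006
```

Emit:
step_arm --increments "0 1 0 0 0 0 1;0 0 0 0 0 0 1"

```text
clock: 14.12
ee_pos: [0.6324, 0.0874, 0.1734]
orientation: [0.755, 0.656, -0.0, -0.0]
ft_force: [-4.4, 0.8, -2.6]
opening: 0.0004
```

Emit:
step_arm --increments "0 1 0 0 0 0 1;0 0 0 0 0 0 1"

```text
clock: 14.38
ee_pos: [0.6331, 0.0873, 0.1733]
orientation: [0.755, 0.656, -0.001, -0.001]
ft_force: [-5.8, 1.3, -2.4]
opening: 0.0005
```

```bash
python3 - <<'E'
from h import *
st();knob(box=(350,180,470,275),name='pics/s11.png')
E
```

```text
t 14.375 ee [0.6331 0.0873 0.1733] pol x,y mm 25.1 -34.6 toolY head -0.14 z [-0.002  0.    -1.   ] F [-5.8  1.3 -2.4] open 0.0005297224448421705 q [0.03 0.55 1.57 0.   1.02 0.17]
px 356.3 243.0 10.2 knob [0.6606 0.0864 0.1886] pol 52.5 -31.6 fore 0.314 side 0.197 D 0.018837977659526994
```

View pics/s11.png

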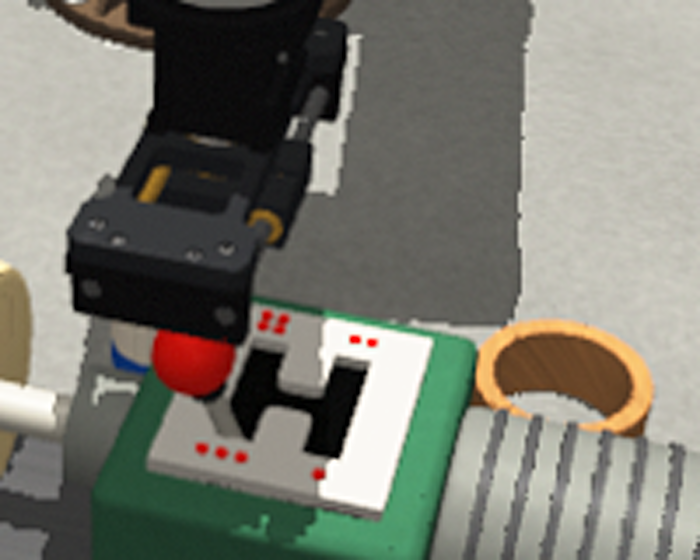

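Emit:
step_arm --increments "0 2 0 0 0 0 1;0 0 0 0 0 0 1;0 0 0 0 0 0 1"

```text
clock: 14.8
ee_pos: [0.6344, 0.0871, 0.173]
orientation: [0.755, 0.656, -0.001, -0.001]
ft_force: [-7.7, 1.5, -2.6]
opening: 0.0002
```

Emit:
step_arm --increments "0 2 0 0 0 0 1;0 0 0 0 0 0 1;0 0 0 0 0 0 1"

```text
clock: 15.18
ee_pos: [0.6358, 0.087, 0.1727]
orientation: [0.755, 0.656, -0.002, -0.002]
ft_force: [-11.1, 3.1, -3.0]
opening: 0.0004
```

The force rose to 11 N with little movement, so the lever is against its stop. I'll back straight off, rise and check.

Emit:
step_arm --increments "0 -12 0 0 0 0 1;0 -16 0 0 0 0 1;0 -16 0 0 0 0 1;0 0 -30 0 0 0 1;0 0 -40 0 0 0 1;0 0 -40 0 0 0 1;0 -40 0 0 0 0 1;0 -40 0 0 0 0 1;-40 -30 0 0 0 0 1;-40 0 0 0 0 0 1"

```text
clock: 16.42
ee_pos: [0.4728, 0.0285, 0.2847]
orientation: [0.754, 0.657, 0.001, 0.001]
ft_force: [1.0, -0.0, 0.0]
opening: 0.0002
```

Emit:
step_arm --increments "-60 0 0 0 0 0 1;-60 0 0 0 0 0 1;-60 0 0 0 0 0 1;0 0 0 0 0 0 1;0 0 0 0 0 0 1"

```text
clock: 17.05
ee_pos: [0.449, -0.1494, 0.284]
orientation: [0.755, 0.656, 0.0, 0.001]
ft_force: [-0.6, 0.4, -0.3]
opening: 0.0004
```

```bash
python3 - <<'E'
from h import *
st();s=knob(box=(340,180,470,275),name='pics/s12.png');t=snapshot('top')
cv2.imwrite('pics/t12.png',t['image'])
k=red(t,(215,150,300,270));a=red(s,(340,180,470,275));print(k)
X=tri([(t,k[0],k[1]),(s,a[0],a[1])]);d=X[:2]-G;x,y=d@F,d@L;print(X,x,y,np.arcsin(x/.17),np.arcsin(-y/.17/np.cos(np.arcsin(x/.17))))
print('bottle top',atz(t,295,332,.165))
for th in ['mug_mid','polish_mid','tape_mid']: print(th,[d['point'] for d in search_frame(t,th)[:1]])
E
```

```text
t 17.05 ee [ 0.449  -0.1494  0.284 ] pol x,y mm -124.1 -294.6 toolY head -0.1409 z [ 0.002 -0.001 -1.   ] F [-0.6  0.4 -0.3] open 0.0003772072748656429 q [-0.46  0.2   1.82  0.    1.12 -0.32]
px 354.5 240.6 11.6 knob [0.6562 0.0831 0.189 ] pol 48.6 -35.5 fore 0.29 side 0.219 D 0.017804469497884945
(261.8023376464844, 185.98837280273438, 12.362549781799316)
[0.65564212 0.08258558 0.1883855 ] 0.04814354544724828 -0.03604902207004756 0.287126282699796 0.22294709208587543
bottle top [0.45599374 0.03913259 0.165     ]
mug_mid [[0.7693, 0.1342, 0.0456]]
polish_mid [[0.4561, 0.0381, 0.115]]
tape_mid [[0.4738, 0.2683, 0.0456]]
```

View pics/s12.png

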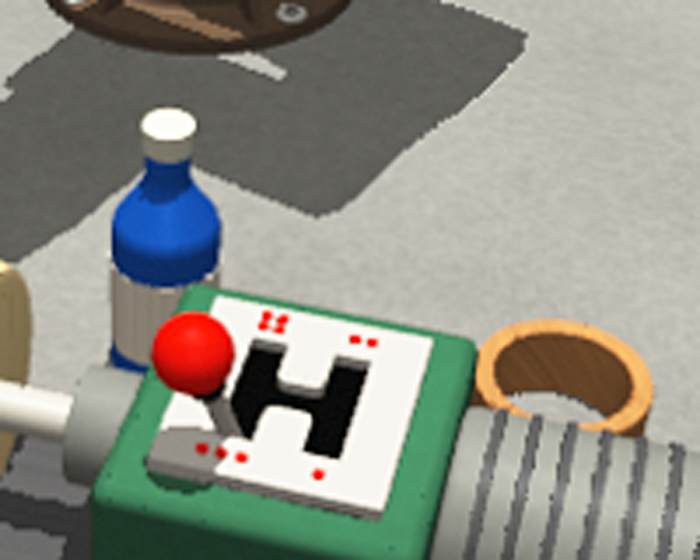

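View pics/t12.png

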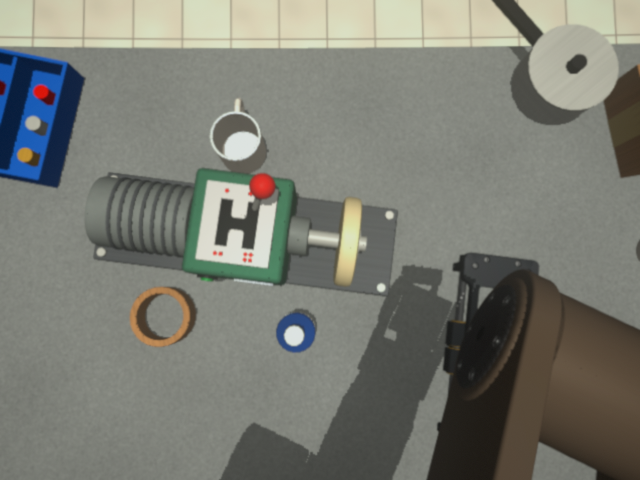

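The lever is home in slot 3: fore 0.287–0.290 and side +0.22, with the knob at top (262,186) beside the three red dots. The mug, bottle and tape are where they were, and the arm is clear.

```bash
python3 -c "
from workcell import ctrl;print(ctrl.hand_in())"
```

```text
the job is handed in; nothing more can be done
None
```

The bench polisher is in third speed, and the job was handed in at about 17 s of the 56 s allowed. I only pushed the lever, with the outside of the closed fingers. It went forward along the left lane to the middle, across to the right lane, then forward into the third slot. At the end of that push the force rose to about 11 N with little further movement, which I took as the stop.

**Lever:** after backing off, the cameras put `lever_fore` at 0.287–0.290 rad (the stop is 0.29). They put `lever_side` at about +0.22 rad (lane centre is 0.20, stop 0.24).

**Other items:** the mug, bottle and tape roll are where they stood in the top view. The network's readings before and after agree to within about 6 mm, roughly what its stated accuracy allows.

**Arm:** it finished clear of everything, at 0.28 m height and to the right of the polisher, with no contact force beyond about 1 N of noise.

**Disagreement:** while the fingers were still pressing on the knob, the scene camera alone read `lever_fore` up to 0.314 rad, past the stop. The gripper was partly hiding the knob then, and the reading settled to 0.29 once the view was clear. No check failed.

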